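# Close the lens case and hold the inspection mirror on its mark

### The job

Lower the raised lid of the mahogany lens case until it is fully closed, without slamming it, so that the orange mark on the lid's side comes down to the camera's height. Then pinch the boxwood grip on top of the inspection mirror and turn the mirror until its reflection shows the orange mark centred to the little bench camera, and finish while still gripping it, holding the mirror still at that angle, because it springs back if let go. Leave the brass knob, the tortoiseshell hood and the boxwood stick where they lie.

Things in the scene. Friction and masses are not known exactly. Their poses are not given: they have to be found in the camera images.
- case: Mahogany lens case fixed to the bench, 140 mm along its x, 200 mm along its y, walls 85 mm high; two amber lenses lie inside. Origin: centre of its underside; x points to the hinge side (away from the robot at yaw 0), y to the side with the orange mark, z up. The lid's hinge line runs along y at x = +70 mm, z = 85 mm in this frame.
- lid (a joint): Lid angle: 0 = fully closed, grows as its front edge (towards the robot) rises, up to 1.5 rad; starts at 0.7 to 1.2. Stiff hinge (0.25 N m friction): the lid stays where it is left; 2 to 4 N on its outer face near the front edge, following the arc about the hinge, lowers it. Fully closed: below 0.06 rad. Closing faster than 3 rad/s is slamming.
- lid_front (a point): Middle of the lid's front edge, on the outer (top) face. The lid is a mahogany panel 10 mm thick, 206 mm wide; its underside passes through the hinge line and its front edge is 143 mm from it. This point is 95 mm above the bench when the lid is closed.
- mark (a point): Centre of the orange rectangle (60 mm wide, 34 mm high) on a brass tab hanging from the lid at the case's +y side; it faces the case's +y. A 60 x 10 mm orange strip on the tab's top, right above it, shows from above. It moves with the lid; when the lid is closed it is 68 mm above the bench, at x = 0, y = +111 mm in the case frame.
- pivot (a point): Point on the mirror's upright turning axis, 68 mm above the bench, at the centre of the mirror's reflecting face, on the stand fixed to the bench that carries mirror and camera. Its axes are the stand's: x points level from the mirror to the camera lens, z up.
- lens (a point): Centre of the front of the bench camera's lens, 165 mm from the mirror's axis and 68 mm above the bench. The black camera box (50 x 44 x 44 mm, top 90 mm above the bench) looks level, straight at the mirror's axis.
- mirror (a joint): Angle of the mirror, an upright plate 78 mm wide, top 102 mm above the bench: 0 = it faces the camera squarely, grows clockwise seen from above, to 1.4 rad. A weak spring (0.05 N m per rad) returns it to 0. Law of reflection: the mark is centred when this angle is half the clockwise angle, seen from above, from the direction pivot-to-lens to the direction pivot-to-mark.
- sight (a point): Unseen frame on the mirror's axis at 68 mm height that shows the reflected line of sight: its x axis is the camera's line of sight after the mirror, level (it turns by twice the mirror angle), z up. The mark is centred when it lies on this x axis.
- grip (a point): Centre of the boxwood grip bar on top of the mirror, on its turning axis, 129 mm above the bench. The bar is 34 mm long along its x (at right angles to the mirror's face, pointing to the camera at mirror angle 0), 12 mm thick along its y, 44 mm high (107 to 151 mm above the bench). Pinch it from above across the 12 mm and turn about the vertical.
- stand: Dark steel stand fixed to the bench, carrying the mirror on a round foot (70 mm across) and the camera, joined by a bar 32 mm wide and 10 mm high. Origin: on the bench under the mirror's turning axis; x points to the camera, z up.
- brass_knob: Brass focusing knob standing loose on the bench, 32 mm across, 26 mm high; origin at the centre of its underside. Leave it alone.
- hood: Tortoiseshell viewer hood, an open frame 60 x 104 mm, 50 mm high, loose on the bench beyond the case; origin at the centre of its underside. Leave it alone.
- stick: Boxwood burnishing stick, 12 mm thick, about 130 mm long along its x, lying loose on the bench in front of the mirror stand. Leave it alone.

How it is judged:
On the way, in this order (a step that is already met when the one before it is completed fails the run):
1. the lid is closed (value of joint lid below 0.06 rad), for 0.2 s.
2. the gripped mirror shows the mark to the camera and is held still (y of mark in the frame of sight between -0.025 and 0.025 m and x of mark in the frame of sight above 0.05 m and contact force between stand and the fingers above 1 N and distance between the grasp point and grip below 0.04 m and velocity of joint mirror between -0.1 and 0.1 rad/s and value of joint lid below 0.06 rad), for 0.5 s.
At the end, for the whole second after the job is handed in: The lid is closed (below 0.06 rad), the camera's reflected line of sight passes within 25 mm of the centre of the orange mark, sideways, and the fingers still hold the mirror's grip (contact force above 1 N, grasp point within 40 mm of the grip's centre) with the mirror still (below 0.1 rad/s) (all of step 2); the arm keeps its last pose, push and grip.
It fails at once if the lid is slammed (closes faster than 3 rad/s) (velocity of joint lid below -3 rad/s).
It fails at once if the brass knob is moved more than 20 mm (distance of brass_knob from where it was at the start of the episode above 0.02 m).
It fails at once if the hood is moved more than 20 mm (distance of hood from where it was at the start of the episode above 0.02 m).
It fails at once if the stick is moved more than 20 mm (distance of stick from where it was at the start of the episode above 0.02 m).
It also fails if it takes over 53 s, if anything falls off the work surface, if the arm or the gripper's body presses on something with over 40 N, if the wrist force passes 120 N, or if a joint passes its speed limit or range.

### The arm

A 6-joint arm with a two-finger parallel gripper is mounted at the origin on the work surface. World frame = base frame: x ahead of the robot, y to its left, z up, the work surface at z = 0. Lengths are in m, angles in rad, forces in N, time in s.
With the tool pointing down it reaches from about 0.375 to 0.9 m from the base axis. Payload 3.1 kg.
Tool frame: the origin (TCP) lies on the centre line of the jaws, within the pads' length; the fingertips stand robot.finger_overhang ahead of it and the grasp point (between the pads) lies 2 mm behind it (robot.finger_overhang is the distance from the TCP to the fingertips, in m); z points along the fingers, y is the direction in which the jaws open and shut (so a half turn about z gives the same grasp; the last joint's range is limited). The gripper opens to 87 mm and grips with 3 to 60 N. Pads are 19 mm wide; open, the fingers measure 117 mm over their backs; the gripper's body (75 mm by 190 mm) begins 51 mm behind the grasp point.
Start: joints at [-1.325, 0.527, 1.433, -0, 1.181, -0.178], TCP at [0.258, -0.569, 0.24] pointing down, gripper open.
Joint ranges: [-3.08, 3.08], [-0.75, 2.2], [0.22, 2.44], [-1.43, 4.57], [0, 2.65], [-2.85, 2.85]. Speed limits (rad/s): [2.79, 2.79, 3.14, 3.14, 3.14, 3.14].

### API

Orientations are given as a unit quaternion [x, y, z, w].
In Python, from rig import robot gives the robot as it stands. The module is installed in compiled form; this text tells all that it offers.
- The arm moves only by the tool step_arm, never from a script. Its arguments are lists of equal length, an entry for each row: "slide": the shift along the tool's x, y, z in mm, a list of three; "twist": the turn about the tool's z in degrees. A call has 1 to 20 rows; each row shifts and turns the commanded pose from where the row before left it, along the tool's axes as they then stand; what a row does not reach is not made up. A row lasts 1/12 s, in which the tool goes at most 41.7 mm and 7.16 degrees, less where a joint would pass 70% of its speed; a pose out of reach is approached as far as the arm can. A call is refused whole if a number of a shift passes 41.7 or a number of a turn 7.16, either way. A call with a gripper value outside its range is refused whole. "jaw" is the finger opening in mm, from 0 to 87, set as the call begins (left out, the last holds). The fingers move at their own pace and stop on an object; "force" is the grip in N (left out, the last holds). Time passes only in rows, so rows that do not move let the fingers close. It gives the time, the measured TCP pose, the force and the opening at its end, in the units of the state.
- robot.get_obs(): the state, without advancing time (a new reading comes with each control period).
- robot.camera(name): name is "scene" or "top" or "wrist"; returns a dict with "color" (384x512x3 uint8, blue, green, red), "depth" (384x512 float32, m along the optical axis (not along the pixel's ray), 0 where there is no reading), "camera_matrix" (3x3 intrinsics, pixels), "k1" (the pictures are not rectified: a ray, as slopes to the right and down, at radius r is drawn at 1 + k1 r^2 times it, then the intrinsics apply), "origin" and "orientation" of the camera in the world. Camera axes: x right, y down, z forward; pixel columns grow to the right and rows downward; lengths in m; the calibration is good to about 2 mm. A picture is of the moment at which its call begins.
- robot.hand_in(): hands the job in, once; it reports no verdict.
The state is a dict: "time": time; "q": joint angles; "joint_velocities": joint speeds; "joint_torque": joint torques, N m; "position": TCP position; "tool_rot": TCP orientation; "ft_force": force on the tool from outside, world axes, zero at the start; "moment": the same for the moment, N m; "grip_width": finger opening in m.
Only numpy, scipy, OpenCV 4.12 (cv2) and the standard library are available. Lean on these libraries where they do the work, as an engineer would, in place of code of your own. Each camera call takes 0.05 s, during which the arm holds its last target.

## Working session

There is one attempt and no reset: what is moved stays moved. The work goes in short steps, Python scripts to look and compute and a tool call to move; the robot and the scene stay as the last step left them, time stands still between calls to the robot, and variables do not carry over. Pictures are saved under pics/ and viewed, and the job is handed in when it is done.

Besides the shell and the picture viewer there is one more tool, called as name([rows], argument=value, ...), one row to a line, values as JSON. step_arm: Moves the arm, as the interface text tells. Its arguments: {"type":"object","properties":{"slide":{"type":"array","items":{"type":"array","items":{"type":"number"}}},"twist":{"type":"array","items":{"type":"number"}},"jaw":{"type":"number"},"force":{"type":"number"}},"required":["slide","twist"]}

```bash
mkdir -p pics; python3 - <<'E'
from rig import robot
import cv2,pickle
print(robot.finger_overhang); o=robot.get_obs(); print(o)
for n in ("scene","top","wrist"):
    c=robot.camera(n); pickle.dump(c,open(n+"0.pkl","wb")); cv2.imwrite(f"pics/{n}0.png",c["color"]); print(n,c["camera_matrix"],c["k1"],c["origin"],c["orientation"])
E
```

```text
0.017
{'time': 0.0, 'q': array([-1.32449164e+00,  5.28461688e-01,  1.43387529e+00,  1.67540872e-06,
        1.18138927e+00, -1.78493650e-01]), 'joint_velocities': array([ 1.31044518e-03, -1.80800998e-03, -1.18560200e-05,  3.59472130e-05,
       -1.55845884e-03,  7.08294317e-04]), 'joint_torque': array([-8.55803501e-04, -4.40048110e+01, -1.76594925e+01,  6.31509768e-02,
        5.82430023e-02, -1.75057876e-04]), 'position': array([ 0.25744785, -0.56876628,  0.23858293]), 'tool_rot': array([ 9.77527481e-01,  2.10805326e-01, -3.53891137e-05, -1.06620845e-03]), 'ft_force': array([ 0.37898975, -0.05513956,  0.06947864]), 'moment': array([ 0.04592482, -0.03443128, -0.04307056]), 'grip_width': 0.08656635506782957}
scene [[360.59011523   0.         261.69170646]
 [  0.         360.59011523 194.34887284]
 [  0.           0.           1.        ]] -0.08775485647493864 [ 0.98568085 -0.06784444  0.71471096] [ 0.71817618  0.62704236 -0.1987254  -0.22704418]
top [[395.11071174   0.         256.97820924]
 [  0.         395.11071174 194.62959125]
 [  0.           0.           1.        ]] 0.037445471131556565 [ 0.42232955 -0.01114749  0.93835956] [-0.70230556  0.70553951 -0.05102491  0.07985837]
wrist [[299.19504348   0.         257.56599758]
 [  0.         299.19504348 190.84424419]
 [  0.           0.           1.        ]] -0.0697667208727489 [ 0.32704493 -0.53666328  0.38560364] [ 0.83198766 -0.53704138 -0.0766744   0.11620729]
```

View pics/top0.png

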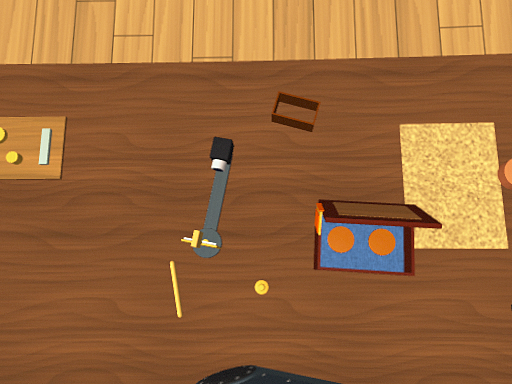

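View pics/scene0.png

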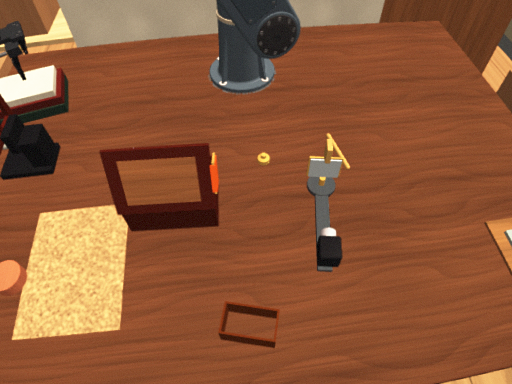

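View pics/wrist0.png

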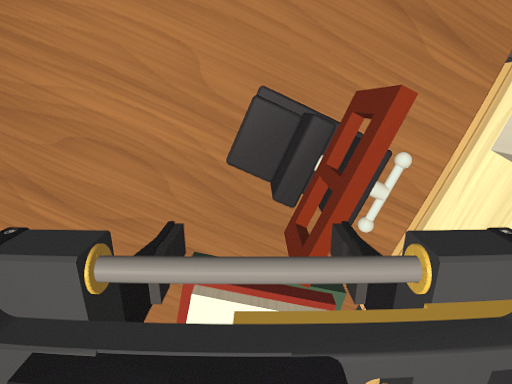

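```bash
cat > h.py <<'E'
import numpy as np,cv2,pickle
from scipy.spatial.transform import Rotation as R
def ray(c,u,v):
    K=c["camera_matrix"];d=np.array([(u-K[0,2])/K[0,0],(v-K[1,2])/K[1,1]]);s=d.copy()
    for _ in range(20): s=d/(1+c["k1"]*(s@s))
    return R.from_quat(c["orientation"]).apply([s[0],s[1],1.])
def atz(c,u,v,z):
    r=ray(c,u,v);o=np.array(c["origin"]);return o+r*(z-o[2])/r[2]
def atd(c,u,v):
    d=c["depth"][int(round(v)),int(round(u))];return np.array(c["origin"])+ray(c,u,v)*d
def proj(c,p):
    q=R.from_quat(c["orientation"]).inv().apply(np.array(p)-c["origin"]);s=q[:2]/q[2];s=s*(1+c["k1"]*(s@s))
    K=c["camera_matrix"];return np.array([K[0,0]*s[0]+K[0,2],K[1,1]*s[1]+K[1,2]])
def load(n): return pickle.load(open(n+".pkl","rb"))
E
python3 - <<'E'
from h import *
c=load("top0")["color"]; s=load("scene0")["color"]
f=lambda im,x,y,w,h,k,n: cv2.imwrite(f"pics/{n}.png",cv2.resize(im[y:y+h,x:x+w],None,fx=k,fy=k,interpolation=cv2.INTER_CUBIC))
f(c,160,120,100,140,4,"t_m");f(c,300,180,150,105,5,"t_c");f(s,90,120,140,120,5,"s_c");f(s,290,120,80,160,3.5,"s_m")
E
```

```text
(no output)
```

View pics/t_m.png

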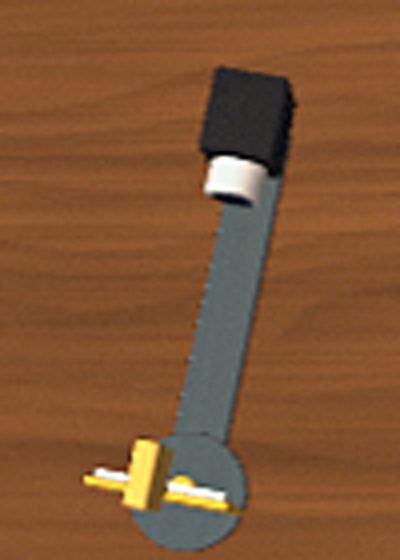

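View pics/t_c.png

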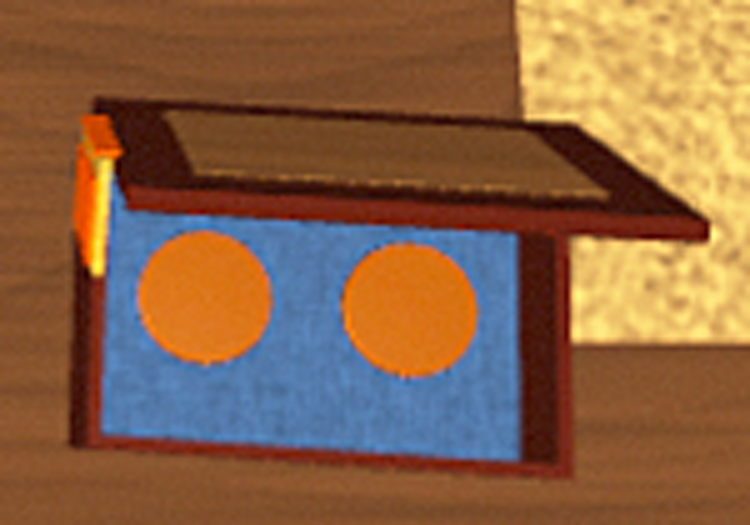

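View pics/s_c.png

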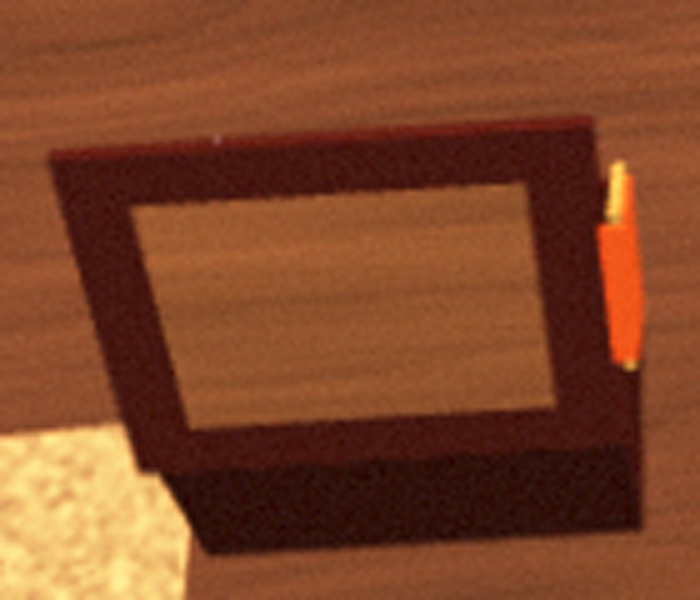

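View pics/s_m.png

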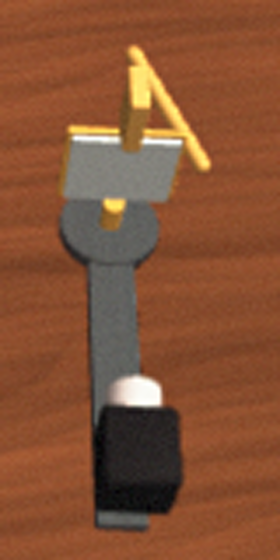

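```bash
cat > fit.py <<'E'
from h import *
from scipy.optimize import least_squares
T=load("top0");S=load("scene0")
tc=lambda x,y:(300+(x+.5)/5-.5,180+(y+.5)/5-.5)
sc=lambda x,y:(90+(x+.5)/5-.5,120+(y+.5)/5-.5)
def lidpt(th,r,y,h): # r from hinge toward front, h above underside
    return np.array([.07-r*np.cos(th)+h*np.sin(th), y, .085+r*np.sin(th)+h*np.cos(th)])
def W(p,q): 
    c,s=np.cos(p[2]),np.sin(p[2]);return np.array([p[0]+c*q[0]-s*q[1],p[1]+s*q[0]+c*q[1],q[2]])
obs=[(T,tc(88,447),lambda t:np.array([-.07,.1,.085])),(T,tc(572,477),lambda t:np.array([-.07,-.1,.085])),
(T,tc(128,187),lambda t:lidpt(t,.143,.103,.01)),(T,tc(709,222),lambda t:lidpt(t,.143,-.103,.01)),
(S,sc(52,160),lambda t:lidpt(t,.143,-.103,.01)),(S,sc(592,128),lambda t:lidpt(t,.143,.103,.01)),
(S,sc(210,553),lambda t:np.array([.07,-.1,0])),(S,sc(640,528),lambda t:np.array([.07,.1,0])),
(S,sc(140,470),lambda t:lidpt(t,0,-.103,.01))]
f=lambda p:np.concatenate([proj(c,W(p,g(p[3])))-uv for c,uv,g in obs])
r=least_squares(f,[.37,-.3,0,.9],loss="soft_l1");print(r.x);print(r.fun.reshape(-1,2).round(1) if len(r.fun)==2*len(obs) else 0)
print("front",W(r.x,lidpt(r.x[3],.143,0,.01)),"mark closed",W(r.x,[0,.111,.068]))
# stand
tm=lambda x,y:(160+(x+.5)/4-.5,120+(y+.5)/4-.5)
sm=lambda x,y:(290+(x+.5)/3.5-.5,120+(y+.5)/3.5-.5)
# params X,Y,yaw,mirror angle0=0 ; grip bar top corners z=.151
o2=[(T,tm(137,440),[.017,.006,.151]),(T,tm(170,444),[.017,-.006,.151]),(T,tm(160,511),[-.017,-.006,.151]),(T,tm(129,507),[-.017,.006,.151])]
print("grip",[atz(T,*uv,g[2]).round(4) for _,uv,g in o2], atz(T,*tm(149,475),.151))
print("foot",[atz(T,*tm(*p),.01).round(4) for p in [(187,493),(131,493),(245,493),(187,549)]])
print("cam top",[atz(T,*tm(*p),.09).round(4) for p in [(216,67),(290,78),(277,166),(204,152)]], )
print("bar",[atz(T,*tm(*p),.01).round(4) for p in [(179,430),(231,440),(278,180),(221,205)]])
print("Scene grip top",[atz(S,*sm(*p),.151).round(4) for p in [(131,68),(151,68),(151,104),(128,100)]])
print("stick",[atz(T,u,v,.012).round(3) for u,v in [(172,262),(180,316)]],"knob",atz(T,261,287,.026).round(3))
E
python3 fit.py
```

```text
[ 0.48517733 -0.20593838 -0.06286725  1.16798461]
[[-0.6  0.2]
 [-0.   0.7]
 [-0.6 -0. ]
 [ 0.3 -0.3]
 [-1.2 -0.5]
 [ 0.3 -0.9]
 [-0.3  0.8]
 [ 0.8  0.6]
 [-0.9  0.2]]
front [ 0.50827429 -0.20739234  0.22047469] mark closed [ 0.492151   -0.09515766  0.068     ]
grip [array([0.4998, 0.1479, 0.151 ]), array([0.4977, 0.1312, 0.151 ]), array([0.4644, 0.1353, 0.151 ]), array([0.4664, 0.1509, 0.151 ])] [0.48224049 0.14130147 0.151     ]
foot [array([0.4823, 0.1459, 0.01  ]), array([0.4825, 0.1789, 0.01  ]), array([0.4822, 0.1117, 0.01  ]), array([0.4499, 0.1451, 0.01  ])]
cam top [array([0.7162, 0.1213, 0.09  ]), array([0.7091, 0.0794, 0.09  ]), array([0.6581, 0.0861, 0.09  ]), array([0.6666, 0.1272, 0.09  ])]
bar [array([0.5194, 0.1515, 0.01  ]), array([0.5133, 0.1205, 0.01  ]), array([0.6715, 0.0946, 0.01  ]), array([0.6562, 0.1292, 0.01  ])]
Scene grip top [array([0.4675, 0.1443, 0.151 ]), array([0.4691, 0.1566, 0.151 ]), array([0.4982, 0.1491, 0.151 ]), array([0.4932, 0.1361, 0.151 ])]
stick [array([0.438, 0.225, 0.012]), array([0.318, 0.201, 0.012])] knob [0.382 0.017 0.026]
```

```bash
cat > fit2.py <<'E'
from fit import *
o3=o2+[(T,tm(216,67),[None,.022,.09]),(T,tm(290,78),[None,-.022,.09]),
(T,tm(179,430),'L',),(T,tm(221,205),'L'),(T,tm(231,440),'R'),(T,tm(274,190),'R')]
def st(p,q):c,s=np.cos(p[2]),np.sin(p[2]);return np.array([p[0]+c*q[0]-s*q[1],p[1]+s*q[0]+c*q[1]])
P=[ (atz(T,*tm(137,440),.151),.017,.006),(atz(T,*tm(170,444),.151),.017,-.006),(atz(T,*tm(160,511),.151),-.017,-.006),(atz(T,*tm(129,507),.151),-.017,.006),
(atz(S,*sm(131,68),.151),-.017,-.006),(atz(S,*sm(151,68),.151),-.017,.006),(atz(S,*sm(151,104),.151),.017,.006),(atz(S,*sm(128,100),.151),.017,-.006)]
P=[q if i<4 else (q[0],q[1],q[2]) for i,q in enumerate(P)]
P+=[(atz(T,*tm(*a),.09),None,y) for a,y in [((216,67),.022),((290,78),-.022),((277,166),-.022),((204,152),.022)]]
P+=[(atz(T,*tm(*a),.01),None,y) for a,y in [((179,430),.016),((221,205),.016),((231,440),-.016),((274,190),-.016)]]
# scene: camera box top corners and bar edges
P+=[(atz(S,*sm(*a),.09),None,y) for a,y in [((106,408),-.022),((178,408),.022),((183,480),.022)]]
P+=[(atz(S,*sm(*a),.01),None,y) for a,y in [((90,265),-.016),((96,515),-.016),((134,265),.016)]]
P+=[(atz(T,*tm(187,493),.01),0,0)]
def g(p):
    o=[]
    for w,x,y in P:
        c,s=np.cos(p[2]),np.sin(p[2]);d=w[:2]-p[:2];l=np.array([c*d[0]+s*d[1],-s*d[0]+c*d[1]])
        o.append(l[1]-y)
        if x is not None:o.append(l[0]-x)
    return np.array(o)*1000
r2=least_squares(g,[.48,.144,-.17],loss="soft_l1",f_scale=2);print(r2.x,r2.fun.round(1))
m=W(r.x,[0,.111,.068])[:2]-r2.x[:2];am=np.arctan2(m[1],m[0]);print("dist",np.hypot(*m),"markdir",am,"normal",(am+r2.x[2])/2,"mirror",(r2.x[2]-am)/2)
E
python3 fit2.py
```

```text
[ 0.48517733 -0.20593838 -0.06286725  1.16798461]
[[-0.6  0.2]
 [-0.   0.7]
 [-0.6 -0. ]
 [ 0.3 -0.3]
 [-1.2 -0.5]
 [ 0.3 -0.9]
 [-0.3  0.8]
 [ 0.8  0.6]
 [-0.9  0.2]]
front [ 0.50827429 -0.20739234  0.22047469] mark closed [ 0.492151   -0.09515766  0.068     ]
grip [array([0.4998, 0.1479, 0.151 ]), array([0.4977, 0.1312, 0.151 ]), array([0.4644, 0.1353, 0.151 ]), array([0.4664, 0.1509, 0.151 ])] [0.48224049 0.14130147 0.151     ]
foot [array([0.4823, 0.1459, 0.01  ]), array([0.4825, 0.1789, 0.01  ]), array([0.4822, 0.1117, 0.01  ]), array([0.4499, 0.1451, 0.01  ])]
cam top [array([0.7162, 0.1213, 0.09  ]), array([0.7091, 0.0794, 0.09  ]), array([0.6581, 0.0861, 0.09  ]), array([0.6666, 0.1272, 0.09  ])]
bar [array([0.5194, 0.1515, 0.01  ]), array([0.5133, 0.1205, 0.01  ]), array([0.6715, 0.0946, 0.01  ]), array([0.6562, 0.1292, 0.01  ])]
Scene grip top [array([0.4675, 0.1443, 0.151 ]), array([0.4691, 0.1566, 0.151 ]), array([0.4982, 0.1491, 0.151 ]), array([0.4932, 0.1361, 0.151 ])]
stick [array([0.438, 0.225, 0.012]), array([0.318, 0.201, 0.012])] knob [0.382 0.017 0.026]
[ 0.48243496  0.14460424 -0.18770445] [ 0.4 -0.6 -4.4  0.5 -6.5  1.  -2.8  0.1  2.9  2.4  3.3  1.7  1.4 -2.4
 -0.4 -4.8 -1.2  0.3 -2.7 -4.8 -2.3  1.2 -1.9  3.3  3.2 -0.2 -0.5  2.8
  0.8  1.   1.2 -0.3]
dist 0.2399586839136394 markdir -1.530294810239575 normal -0.8589996281884509 mirror 0.6712951820511242
```

step_arm([
  [0,0,-4],
  [0,0,-4],
  [0,0,-4],
  [0,0,-4],
  [0,0,-4],
  [0,0,-4],
  [0,0,-4],
  [0,0,-4],
  [0,0,-4],
  [0,0,-4],
  [0,0,-4],
  [0,0,-4],
  [0,0,-4],
  [0,0,-4],
  [0,0,-4],
  [0,0,-4],
  [0,0,-4],
  [0,0,0],
  [0,0,0],
  [0,0,0],
], twist=[-7,-7,-7,-7,-7,-7,-7,-7,-7,-7,-7,-7,-7,-7,-7,-7,-7,-7,-7,-7], jaw=0, force=20)

```text
time: 1.82
position: [0.2576, -0.5691, 0.3072]
tool_rot: [0.133, 0.991, 0.0, -0.0]
ft_force: [0.0, -0.5, -0.2]
grip_width: 0.0005
```

step_arm([
  [0,0,0],
  [0,0,0],
  [0,0,0],
], twist=[-6,-6,0])

```text
time: 2.07
position: [0.2576, -0.5691, 0.3071]
tool_rot: [0.031, 1.0, 0.0, -0.0]
ft_force: [-0.4, 0.3, -0.3]
grip_width: 0.0002
```

step_arm([
  [-11,14,0],
  [-20,24,0],
  [-20,24,0],
  [-20,24,0],
  [-20,24,0],
  [-20,24,0],
  [-20,24,0],
  [-20,24,0],
  [-20,24,0],
  [-20,24,0],
  [-20,24,0],
  [-20,24,0],
  [-20,24,0],
  [-20,24,0],
  [-20,24,0],
  [-20,24,0],
  [-8,9,0],
  [0,0,0],
  [0,0,0],
], twist=[0,0,0,0,0,0,0,0,0,0,0,0,0,0,0,0,0,0,0])

```text
time: 3.65
position: [0.6001, -0.2069, 0.3072]
tool_rot: [0.032, 0.999, -0.0, -0.001]
ft_force: [-0.3, -0.3, -0.4]
grip_width: 0.0002
```

```bash
python3 - <<'E'
from rig import robot
import cv2,pickle
for n in ("scene","top"):
    c=robot.camera(n); pickle.dump(c,open(n+"1.pkl","wb")); cv2.imwrite(f"pics/{n}1.png",c["color"])
E
```

```text
(no output)
```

View pics/scene1.png

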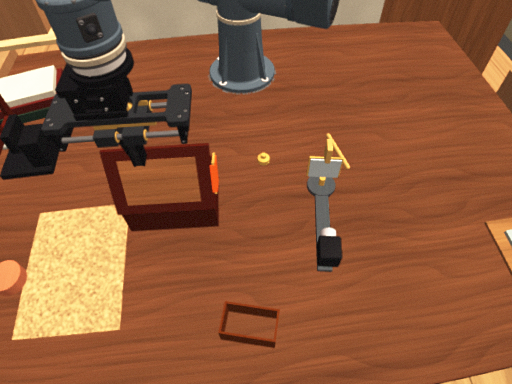

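step_arm([
  [0,0,10],
  [0,0,20],
  [0,0,20],
  [0,0,20],
  [0,0,20],
  [8,0,5],
  [15,0,0],
  [15,0,0],
  [12,0,0],
  [5,0,0],
  [0,0,0],
], twist=[0,0,0,0,0,0,0,0,0,0,0])

```text
time: 4.67
position: [0.5437, -0.2047, 0.2122]
tool_rot: [0.033, 0.999, 0.0, -0.001]
ft_force: [0.2, 0.2, 0.4]
grip_width: 0.0002
```

step_arm([
  [4,0,0],
  [4,0,0],
  [4,0,0],
  [0,0,0],
], twist=[0,0,0,0])

```text
time: 5.0
position: [0.5329, -0.2032, 0.2124]
tool_rot: [0.032, 0.999, 0.0, -0.0]
ft_force: [-0.0, 0.4, 0.4]
grip_width: 0.0005
```

```bash
python3 - <<'E'
from h import *
r=.120;h=.01;hx=.555;hz=.085;d=.0095
t=np.linspace(1.168,0,21)
X=hx-r*np.cos(t)+h*np.sin(t)+d; Z=hz+r*np.sin(t)+h*np.cos(t)+.017
print(np.c_[t,X,Z].round(3)); print(np.c_[-np.diff(X),-np.diff(Z)].round(4)*1000)
E
```

```text
[[1.168 0.527 0.216]
 [1.11  0.52  0.214]
 [1.051 0.514 0.211]
 [0.993 0.507 0.208]
 [0.934 0.501 0.204]
 [0.876 0.495 0.201]
 [0.818 0.49  0.196]
 [0.759 0.484 0.192]
 [0.701 0.479 0.187]
 [0.642 0.474 0.182]
 [0.584 0.47  0.177]
 [0.526 0.466 0.171]
 [0.467 0.462 0.165]
 [0.409 0.458 0.159]
 [0.35  0.455 0.153]
 [0.292 0.452 0.146]
 [0.234 0.45  0.14 ]
 [0.175 0.448 0.133]
 [0.117 0.446 0.126]
 [0.058 0.445 0.119]
 [0.    0.445 0.112]]
[[6.6 2.4]
 [6.5 2.8]
 [6.3 3.2]
 [6.1 3.5]
 [5.9 3.9]
 [5.6 4.2]
 [5.4 4.5]
 [5.1 4.8]
 [4.8 5.1]
 [4.5 5.4]
 [4.2 5.6]
 [3.9 5.9]
 [3.5 6.1]
 [3.1 6.3]
 [2.8 6.5]
 [2.4 6.6]
 [2.  6.7]
 [1.6 6.8]
 [1.2 6.9]
 [0.8 7. ]]
```

step_arm([
  [6,0,0],
  [6,0,0],
  [6.5,0,1],
  [6.5,0,3],
  [6,0,4],
  [6,0,4],
  [5.5,0,4],
  [5.5,0,4.5],
  [5,0,5],
], twist=[0,0,0,0,0,0,0,0,0])

```text
time: 5.75
position: [0.4798, -0.1999, 0.1866]
tool_rot: [0.032, 0.999, 0.0, -0.0]
ft_force: [0.4, -0.2, 1.1]
grip_width: 0.0006
```

step_arm([
  [5,0,5],
  [4.5,0,5.5],
  [4,0,5.5],
  [4,0,6],
  [0,0,0],
], twist=[0,0,0,0,0])

```text
time: 6.17
position: [0.4614, -0.1978, 0.1635]
tool_rot: [0.032, 0.999, 0.001, -0.002]
ft_force: [0.3, 0.2, -0.6]
grip_width: 0.0003
```

```bash
python3 - <<'E'
from rig import robot
import cv2,pickle
for n in ("scene","top"):
    c=robot.camera(n); pickle.dump(c,open(n+"2.pkl","wb")); cv2.imwrite(f"pics/{n}2.png",c["color"])
E
```

```text
(no output)
```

View pics/scene2.png

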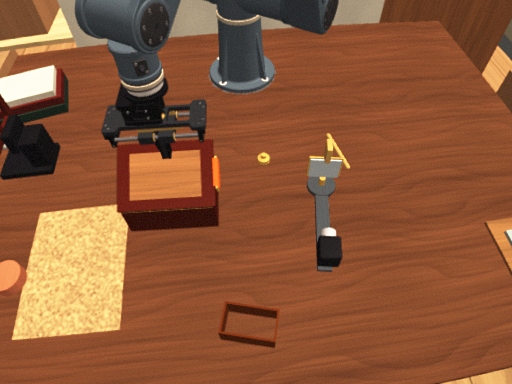

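step_arm([
  [3.5,0,6],
  [3,0,6],
  [3,0,6],
  [2,0,6],
  [2,0,6],
  [1.5,0,6],
  [1,0,5],
  [0,0,5],
  [0,0,4],
  [0,0,2],
  [0,0,0],
], twist=[0,0,0,0,0,0,0,0,0,0,0])

```text
time: 7.18
position: [0.447, -0.1976, 0.1127]
tool_rot: [0.032, 0.999, 0.0, -0.0]
ft_force: [-0.3, 0.9, 0.1]
grip_width: 0.0007
```

step_arm([
  [0,0,2],
  [0,0,2],
  [0,0,0],
], twist=[0,0,0])

```text
time: 7.43
position: [0.4473, -0.1977, 0.1121]
tool_rot: [0.032, 0.999, -0.0, 0.0]
ft_force: [-5.1, 2.6, 28.0]
grip_width: 0.0007
```

step_arm([
  [0,0,0],
  [0,0,-2],
  [0,0,-4],
  [0,0,-12],
  [0,0,-20],
  [0,0,-20],
  [0,0,-20],
  [0,0,-10],
  [0,0,0],
], twist=[0,0,0,0,0,0,0,0,0], jaw=50)

```text
time: 8.18
position: [0.4486, -0.1986, 0.1992]
tool_rot: [0.032, 0.999, -0.001, 0.002]
ft_force: [-0.4, -0.4, 0.8]
grip_width: 0.0475
```

```bash
python3 - <<'E'
from rig import robot
from h import *
o=robot.get_obs();R0=R.from_quat(o["tool_rot"]);d=R0.inv().apply(np.array([.4825,.1445,.22])-o["position"]);print(o["position"],d*1000,np.degrees(np.arctan2(*R0.apply([1,0,0])[[1,0]])))
E
```

```text
[ 0.44862191 -0.1986059   0.19915284] [-12.06579709 344.507073   -21.75496847] 176.35089806760496
```

step_arm([
  [0,5,-10],
  [0,15,-10],
  [-1,25,0],
  [-1,25,0],
  [-1,25,0],
  [-1,25,0],
  [-1,25,0],
  [-1,25,0],
  [-1,25,0],
  [-1,25,0],
  [-1,25,0],
  [-1,25,0],
  [-1,25,0],
  [-1,25,0],
  [-1,15,0],
  [0,9,0],
  [0,0,0],
  [0,0,0],
], twist=[0,0,0,0,0,0,0,0,0,0,0,0,0,0,0,0,7,0])

```text
time: 9.68
position: [0.4814, 0.1452, 0.2164]
tool_rot: [0.093, 0.996, -0.0, -0.001]
ft_force: [1.0, -0.5, -0.2]
grip_width: 0.0498
```

```bash
python3 - <<'E'
from rig import robot
import cv2,pickle
for n in ("scene","top","wrist"):
    c=robot.camera(n); pickle.dump(c,open(n+"3.pkl","wb")); cv2.imwrite(f"pics/{n}3.png",c["color"]); print(c["origin"],c["orientation"])
E
```

```text
[ 0.98568085 -0.06784444  0.71471096] [ 0.71817618  0.62704236 -0.1987254  -0.22704418]
[ 0.42232955 -0.01114749  0.93835956] [-0.70230556  0.70553951 -0.05102491  0.07985837]
[0.40734904 0.15948768 0.36362194] [0.76164921 0.63276377 0.08957118 0.10713311]
```

View pics/scene3.png

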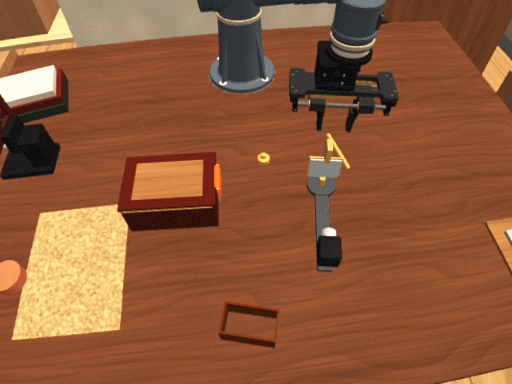

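View pics/wrist3.png

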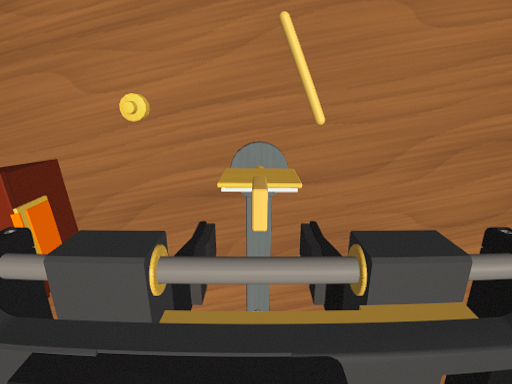

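View pics/top3.png

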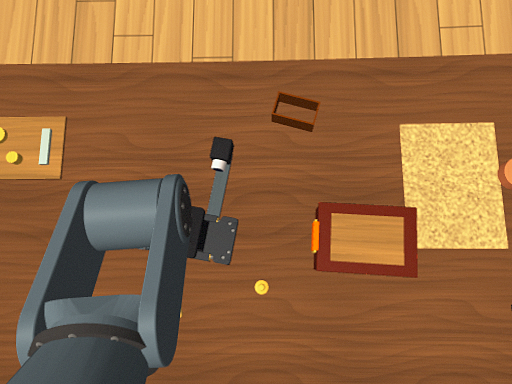

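```bash
python3 - <<'E'
from h import *
w=load("wrist3");t=load("top3")
f=lambda im,x,y,ww,h,k,n: cv2.imwrite(f"pics/{n}.png",cv2.resize(im[y:y+h,x:x+ww],None,fx=k,fy=k,interpolation=cv2.INTER_CUBIC))
f(w["color"],210,135,100,180,3.2,"w_m");f(t["color"],300,190,125,95,6,"t_c3")
E
```

```text
(no output)
```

View pics/w_m.png

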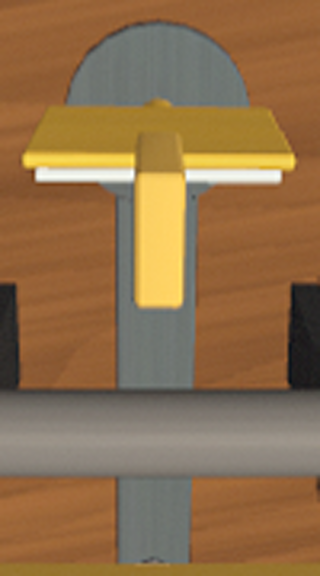

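View pics/t_c3.png

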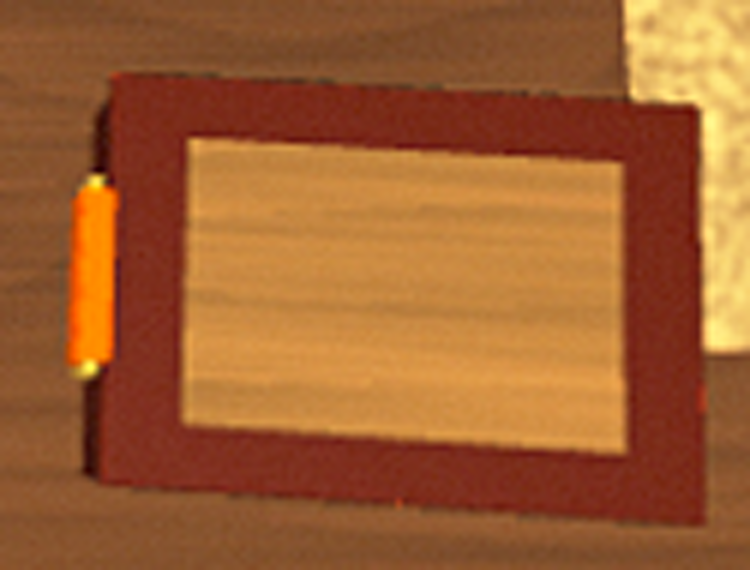

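```bash
python3 - <<'E'
from h import *
w=load("wrist3");t=load("top3")
c=lambda x,y:(210+(x+.5)/3.2-.5,135+(y+.5)/3.2-.5)
g=[atz(w,*c(*p),.151) for p in [(136,172),(184,172),(184,307),(136,307)]];print(np.round(g,4),np.mean(g,0))
v=(g[3]+g[2]-g[0]-g[1]);print("grip yaw",np.arctan2(v[1],v[0]))
b=[atz(w,*c(*p),.01) for p in [(116.5,205),(116.5,560),(197,205),(189,560)]];v=b[1]+b[3]-b[0]-b[2];print("bar",np.arctan2(v[1],v[0]),np.round(b,4))
l=(b[0]+b[2])/2;print(l)
d=lambda x,y:(300+(x+.5)/6-.5,190+(y+.5)/6-.5)
for z in (.085,.09,.095):print(z,[atz(t,*d(*p),z).round(4) for p in [(93,275)]])
print("lid front corners",[atz(t,*d(*p),.095).round(4) for p in [(100,482),(706,524),(697,106),(112,75)]])
cam=atz(t,*d(0,0),0)
E
```

```text
[[0.465  0.1449 0.151 ]
 [0.467  0.1558 0.151 ]
 [0.5002 0.1499 0.151 ]
 [0.4981 0.1385 0.151 ]] [0.48255699 0.14726439 0.151     ]
grip yaw -0.1822226388355313
bar -0.1938570719906864 [[0.5148 0.1253 0.01  ]
 [0.6754 0.0934 0.01  ]
 [0.5205 0.1559 0.01  ]
 [0.6813 0.1247 0.01  ]]
[0.51767549 0.14059746 0.01      ]
0.085 [array([ 0.4926, -0.1007,  0.085 ])]
0.09 [array([ 0.4922, -0.1002,  0.09  ])]
0.095 [array([ 0.4918, -0.0997,  0.095 ])]
lid front corners [array([ 0.4202, -0.1   ,  0.095 ]), array([ 0.4068, -0.3043,  0.095 ]), array([ 0.5507, -0.3123,  0.095 ]), array([ 0.5632, -0.1085,  0.095 ])]
```

step_arm([
  [-1,0,8],
  [0,1,14],
  [0,0,14],
  [0,0,14],
  [0,0,14],
  [0,0,12],
  [0,0,8],
  [0,0,2],
  [0,0,0],
], twist=[0,0,0,0,0,0,0,0,0])

```text
time: 10.58
position: [0.483, 0.1452, 0.1303]
tool_rot: [0.093, 0.996, -0.0, -0.001]
ft_force: [0.3, 0.7, -0.6]
grip_width: 0.0498
```

step_arm([
  [0,0,0],
  [0,0,0],
  [0,0,0],
  [0,0,0],
  [0,0,0],
  [0,0,0],
  [0,0,0],
  [0,0,0],
], twist=[0,0,0,0,0,0,0,0], jaw=0, force=20)

```text
time: 11.25
position: [0.4834, 0.1455, 0.1312]
tool_rot: [0.093, 0.996, -0.0, 0.0]
ft_force: [-0.3, -0.3, 1.4]
grip_width: 0.0123
```

step_arm([
  [0,0,0],
  [0,0,0],
  [0,0,0],
  [0,0,0],
  [0,0,0],
  [0,0,0],
  [0,0,0],
  [0,0,0],
  [0,0,0],
  [0,0,0],
  [0,0,0],
  [0,0,0],
  [0,0,0],
  [0,0,0],
  [0,0,0],
], twist=[2,4,4,4,4,4,4,4,4,3,1.6,0,0,0,0])

```text
time: 12.5
position: [0.483, 0.1449, 0.1312]
tool_rot: [0.416, 0.909, -0.001, -0.0]
ft_force: [-1.8, -4.4, 4.0]
grip_width: 0.0116
```

```bash
python3 - <<'E'
from rig import robot
from h import *
o=robot.get_obs();print(o["position"],o["moment"],o["ft_force"],o["grip_width"],np.degrees(np.arctan2(*R.from_quat(o["tool_rot"]).apply([-1,0,0])[[1,0]])))
for n in ("scene","top","wrist"):
    c=robot.camera(n); pickle.dump(c,open(n+"4.pkl","wb"))
f=lambda im,x,y,ww,h,k,n: cv2.imwrite(f"pics/{n}.png",cv2.resize(im[y:y+h,x:x+ww],None,fx=k,fy=k,interpolation=cv2.INTER_CUBIC))
f(load("wrist4")["color"],130,80,260,250,2.4,"w4");f(load("scene4")["color"],100,100,270,160,2.8,"s4")
E
```

```text
[0.48303826 0.14485913 0.13121278] [-0.76081573  0.08376163  0.04047004] [-1.83723413 -4.36205357  4.0108385 ] 0.011587336373276923 -49.18931472302186
```

View pics/w4.png

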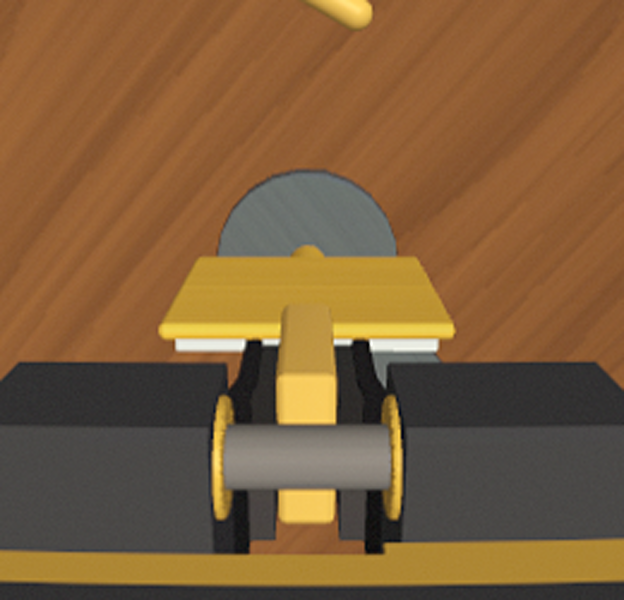

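View pics/s4.png

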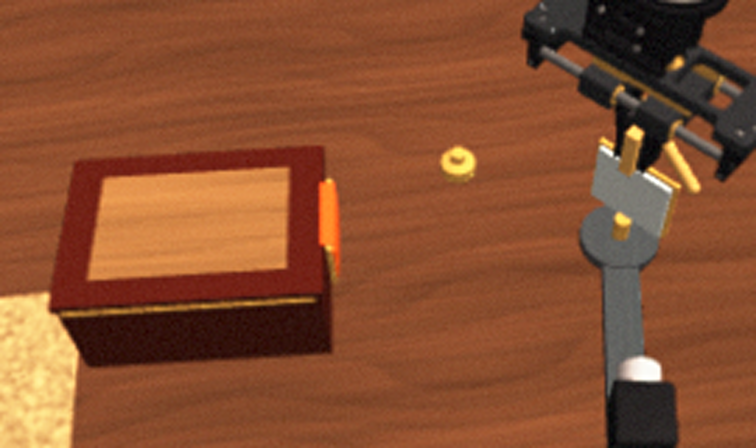

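step_arm([
  [0,0,0],
  [0,0,0],
  [0,0,0],
  [0,0,0],
  [0,0,0],
  [0,0,0],
  [0,0,0],
  [0,0,0],
  [0,0,0],
  [0,0,0],
], twist=[0,0,0,0,0,0,0,0,0,0])

```text
time: 13.48
position: [0.483, 0.1449, 0.1312]
tool_rot: [0.416, 0.909, -0.001, -0.0]
ft_force: [-2.1, -5.1, 5.0]
grip_width: 0.0121
```

```bash
python3 - <<'E'
from rig import robot
print(robot.hand_in())
o=robot.get_obs();print(o["time"],o["position"],o["tool_rot"],o["grip_width"])
E
```

```text
the job is handed in; nothing more can be done
None
the job is handed in; nothing more can be done
```

I closed the lid with the shut fingertips, following its arc at roughly 0.7 rad/s. I then pinched the mirror's grip and turned the mirror clockwise to about 0.67 rad. I handed the job in at about 13.5 s, still gripping it; no verdict was reported.

- **Lid:** the fingertips stopped at 95 mm, the closed height, with a 28 N reaction. The top view then showed the lid lying flat over the case, with the mark close to where it was computed to be.
- **Mirror angle:** the tool's heading was -49.2° against a computed -49.3°. The mirror plate was square to the fingers in the wrist picture, with no slip to be seen. The stand's heading came out at -0.182 to -0.194 rad from the fit and two wrist-picture readings, which I expect puts the line of sight within about 5 mm of the mark.
- **Grip:** the opening was about 12 mm, the bar's thickness. The pose did not change between the last two readings, one second apart, though about 5 N of side force remained on the tool.
- **Other objects:** I kept clear of the knob, hood and stick; the knob and stick lay undisturbed where they showed in the last pictures. I did not measure them afterwards.

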